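# Slide a cover plate onto the narrow pedestal and close the retaining bar

### The arm

A 6-joint arm with a two-finger parallel gripper is mounted at the origin on the work surface. World frame = base frame: x ahead of the robot, y to its left, z up, the work surface at z = 0. Lengths are in m, angles in rad, forces in N, time in s.
With the tool pointing down it reaches from about 0.3 to 0.775 m from the base axis. Payload 14.6 kg.
Tool frame: the origin (TCP) lies midway between the tips of the shut fingers; the grasp point (between the pads) lies 19 mm behind it (ctrl.pinch_z is the z of the grasp point in the tool frame, in m); z points along the fingers, y is the line along which they close (so a half turn about z gives the same grasp; the last joint's range is limited). The gripper opens to 94 mm and grips with 3 to 60 N. Pads are 16 mm wide; open, the fingers measure 119 mm over their backs; the gripper's body (75 mm by 177 mm) begins 78 mm behind the grasp point.
Start: joints at [1.096, 0.3, 1.521, -0, 1.321, -0.067], TCP at [0.218, 0.505, 0.205] pointing down, gripper open.
Joint ranges: [-3.03, 3.03], [-0.79, 2.21], [0.23, 2.52], [-1.04, 4.18], [0, 3.07], [-2.55, 2.55]. Speed limits (rad/s): [2.22, 2.22, 2.57, 3.14, 3.14, 3.14].

### API

Orientations are given as [roll, pitch, yaw] about the fixed x, y, z axes, in that order (R = Rz(yaw) Ry(pitch) Rx(roll)).
In Python, from station import ctrl, camera, ticket gives the robot as it stands. The module is installed in compiled form; this text tells all that it offers.
- The arm moves only by the shell command python3 -m inch 'ROWS' [FORCE]. ROWS is text: rows parted by semicolons, each of 7 numbers parted by spaces: the opening, from -1 (shut) to 1 (fully open), then the shift along the tool's x, y, z in units of 0.03 m (1.0 is 0.03 m), then the turn, a rotation vector about the tool's x, y, z in units of 10 degrees (1.0 is 10 degrees). In form: grip dx dy dz rx ry rz; .... A call has 1 to 10 rows; each row shifts and turns the commanded pose from where the row before left it, along the tool's axes as they then stand; what a row does not reach is not made up. A row lasts 1/8 s, in which the tool goes at most 62.5 mm and 10.7 degrees, less where a joint would pass 70% of its speed; a pose out of reach is approached as far as the arm can. A call with a number of a shift or a turn outside -1 to 1 is refused whole. A call with a gripper value outside its range is refused whole. The fingers move at their own pace and stop on an object; FORCE is the grip in N (left out, the last holds). Time passes only in rows, so rows that do not move let the fingers close. It gives the time, the measured TCP pose, the force, the opening and the grip force at its end, in the units of the state.
- ctrl.get_obs(): the state, without advancing time (a new reading comes with each control period).
- camera(name): name is "side" or "top" or "wrist"; returns a dict with "img" (400x640x3 uint8, blue, green, red), "range_z" (400x640 float32, m along the optical axis (not along the pixel's ray), 0 where there is no reading), "intrinsics" (3x3 intrinsics, pixels), "k1" (the pictures are not rectified: a ray, as slopes to the right and down, at radius r is drawn at 1 + k1 r^2 times it, then the intrinsics apply), "view" (4x4, takes a point from world to camera coordinates). Camera axes: x right, y down, z forward; pixel columns grow to the right and rows downward; lengths in m; the calibration is good to about 2 mm. A picture is of the moment at which its call begins.
- ticket.hand_in(): hands the job in; it is judged then, once.
The state is a dict: "time_s": time; "qpos": joint angles; "joint_vel": joint speeds; "tau": joint torques, N m; "ee_pos": TCP position; "eef_rot": TCP orientation; "force": force on the tool from outside, world axes, zero at the start; "moment": the same for the moment, N m; "grip_width": finger opening in m; "grip_force": force on a finger pad.
Only numpy, scipy, OpenCV 4.12 (cv2) and the standard library are available. Lean on these libraries where they do the work, as an engineer would, in place of code of your own. Each camera call takes 0.05 s, during which the arm holds its last target. There are 200 camera calls.

### The job

Without lifting it, slide the cover plate off the loading shelf and across the gap so that it rests level on the narrow pedestal alone, centred and square to it. Then swing the retaining bar over the plate until it is fully closed. Do not let the plate fall, and leave the other things on the bench where they are.

Things in the scene. Friction and masses are not known exactly. Their poses are not given: they have to be found in the camera images.
- station: Loading station, fixed to the bench: grey base plate 280 x 330 x 12 mm carrying a loading shelf and, beside it across a 38 mm open gap, a narrow pedestal. Origin on the bench surface; its y axis points from the shelf to the pedestal, x across it, z up. Its position and yaw vary.
- shelf (a point): Centre of the top face of the loading shelf, a flat dark steel sheet 180 mm (x) by 130 mm (y), 60 mm above the bench, axes as the station's. No rims. The shelf's edge towards the pedestal is 65 mm from this point along +y; shelf and pedestal centres are 123 mm apart.
- pedestal (a point): Centre of the pedestal's top face, 70 mm (x) by only 40 mm (y), 58.5 mm above the bench (1.5 mm lower than the shelf), axes as the station's. It has no side guides or stop. A plate centred on it overhangs 28 mm at either end in y and clears the shelf's edge by 10 mm.
- plate: Aluminium cover plate with a dark bore in the middle, 110 mm (x) by 96 mm (y) by 20 mm thick, about 0.5 kg, too wide for a gripper; lies on the shelf at the start, off to one side and slightly turned. Origin at the centre of its underside; at the start its axes are roughly the station's.
- bar (a joint): Angle of the retaining bar, a flat steel arm turning level about a vertical pivot post (rad): 0 = fully closed against its stop, lying across the top of the pedestal along the station's +x; grows counter-clockwise seen from above as it swings out to +y, away from the shelf, to at most 1.8. Starts open; turns stiffly and stays where left.
- pivot (a point): The bar's pivot axis at the height of the bar's underside, 86 mm above the bench, 85 mm from the pedestal's centre in the station's -x. The pivot post is 20 mm thick (the bar's hub on it 28 mm). A 12 mm rest post of the same height stands 82 mm from the pedestal's centre in +x. The bar is 18 mm wide, 10 mm thick and passes about 7.5 mm above a plate on the pedestal.
- bar_knob (a point): Middle of the bar's upright round knob, black, 16 mm diameter, from 96 to 136 mm above the bench (this point at 116 mm), 183 mm from the pivot; the bar's end is 10 mm beyond it.
- socket: Bystander: steel socket, 28 mm diameter, 36 mm high, standing on the station's base plate beside the shelf. Origin at its underside.
- bearing: Bystander: steel bearing ring, 52 mm diameter, 16 mm high, lying on the base plate beyond the pedestal. Origin at its underside.
- wrench: Bystander: steel wrench lying on the bench beyond the station. Origin near its middle.
- screwdriver: Bystander: screwdriver lying on the bench, far left. Origin near its middle.
- oil: Bystander: white bottle, 60 mm diameter, 170 mm high, on the left of the bench.
- mug: Bystander: white mug, 80 mm diameter, 90 mm high, on the right of the bench.
- tape: Bystander: grey roll, 100 mm diameter, 24 mm high, lying on the right of the bench.

How it is judged:
By the outcome, as a careful person would: the job done as asked, in the order asked, and still so for the second after the job is handed in, with the robot touching nothing.
It also fails if it takes over 70 s, if anything falls off the work surface, if the arm or the gripper's body presses on something with over 40 N, if the wrist force passes 120 N, or if a joint passes its speed limit or range.

## Working session

There is one attempt and no reset: what is moved stays moved. The work goes in short steps, Python scripts to look and compute and a shell command to move; the robot and the scene stay as the last step left them, time stands still between calls to the robot, and variables do not carry over. Pictures are saved under pics/ and viewed, at most 10 in all, crops included, and the job is handed in when it is done.

```bash
mkdir -p pics && python3 - <<'E'
from station import ctrl,camera
import cv2,numpy as np
o=ctrl.get_obs();print({k:np.round(v,3) for k,v in o.items()},ctrl.pinch_z)
for n in("top","side"):
    c=camera(n);cv2.imwrite(f"pics/{n}0.png",c["img"]);np.savez(f"{n}0.npz",**c)
    print(n,c["intrinsics"].round(1).tolist(),c["k1"],c["view"].round(3).tolist())
E
```

```text
{'time_s': np.float64(0.0), 'qpos': array([ 1.096,  0.3  ,  1.522, -0.   ,  1.321, -0.067]), 'joint_vel': array([ 0.   , -0.   , -0.001, -0.   , -0.   ,  0.001]), 'tau': array([-3.0000e-03, -5.3181e+01, -3.5273e+01,  7.1000e-02,  2.4000e-02,
       -0.0000e+00]), 'ee_pos': array([0.218, 0.505, 0.205]), 'eef_rot': array([-3.14 , -0.   ,  2.734]), 'force': array([ 0.451, -0.27 ,  0.049]), 'moment': array([-0.036,  0.009, -0.018]), 'grip_force': np.float64(0.0), 'grip_width': np.float64(0.094)} -0.0188
top [[393.3, 0.0, 321.0], [0.0, 393.3, 198.6], [0.0, 0.0, 1.0]] -0.006439883281919057 [[0.005, -1.0, -0.004, 0.013], [-0.997, -0.004, -0.079, 0.586], [0.079, 0.004, -0.997, 1.392], [0.0, 0.0, 0.0, 1.0]]
side [[392.7, 0.0, 316.2], [0.0, 392.7, 199.9], [0.0, 0.0, 1.0]] 0.014001456585357968 [[-0.912, -0.409, 0.014, 0.563], [-0.271, 0.578, -0.77, 0.218], [0.307, -0.706, -0.638, 0.969], [0.0, 0.0, 0.0, 1.0]]
```

View pics/top0.png

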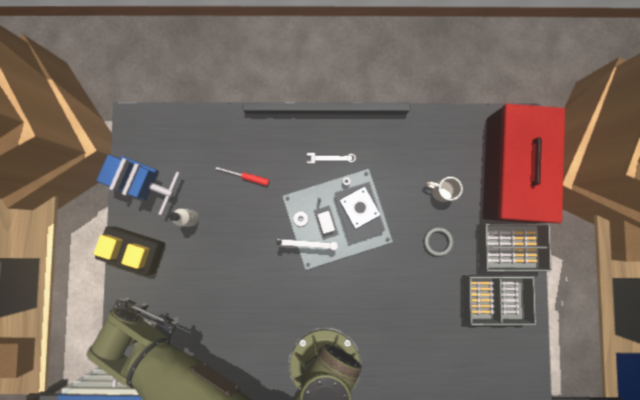

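View pics/side0.png

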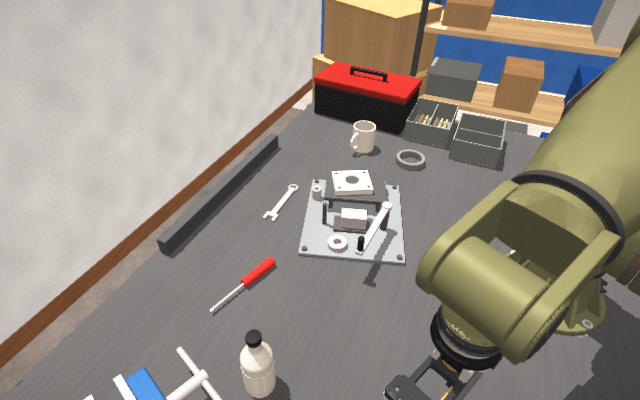

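The top view shows the plate at about (360,207), pedestal (325,221), pivot (332,246), knob (281,242) and rest post (318,203). Station yaw is about +15°, and the bar is open by about 1.2 rad. The side view agrees: plate at (352,181), pedestal (354,220).

```bash
cat > h.py <<'E'
import numpy as np,cv2
def ray(c,uv):
    K=c["intrinsics"];k=float(c["k1"]);V=c["view"]
    d=(np.array(uv,float)-K[:2,2])/np.array([K[0,0],K[1,1]]);s=d.copy()
    for _ in range(20): s=d/(1+k*(s@s))
    R=V[:3,:3];return -R.T@V[:3,3],R.T@np.array([*s,1.])
def plane(c,uv,z):
    o,d=ray(c,uv);return o+d*(z-o[2])/d[2]
def tri(obs):
    A=np.zeros((3,3));b=np.zeros(3);L=[]
    for c,uv in obs:
        o,d=ray(c,uv);d/=np.linalg.norm(d);P=np.eye(3)-np.outer(d,d);A+=P;b+=P@o;L.append((o,d))
    p=np.linalg.solve(A,b);return p,[np.linalg.norm(np.cross(p-o,d)) for o,d in L]
def tool(dw,yaw): # world shift -> tool units (tool down)
    x=np.array([np.cos(yaw),np.sin(yaw)]);y=np.array([np.sin(yaw),-np.cos(yaw)])
    return np.round([dw[0]*x[0]+dw[1]*x[1],dw[0]*y[0]+dw[1]*y[1],-dw[2]],4)/0.03
E
python3 - <<'E'
from h import *
from station import ctrl
t=np.load("top0.npz")
for n,uv,z in[("plate",(360,207),.08),("ped",(325,221),.0585),("pivot",(332,246),.096),("knob",(281,242),.136),("rest",(318,203),.086)]:
    print(n,plane(t,uv,z).round(3))
from station import camera
c=camera("wrist");print(c["view"].round(3).tolist(),c["intrinsics"][0,0])
p=ctrl.get_obs()["ee_pos"]
yaw=2.734
print(tool(np.array([.50,-.05,.33])-p,yaw))
E
```

```text
plate [ 0.553 -0.12   0.08 ]
ped [0.505 0.001 0.058]
pivot [ 0.42  -0.023  0.096]
knob [0.434 0.145 0.136]
rest [0.566 0.025 0.086]
[[0.397, 0.918, -0.002, -0.548], [0.887, -0.383, 0.259, -0.028], [0.237, -0.104, -0.966, 0.392], [0.0, 0.0, 0.0, 1.0]] 319.29773092921874
[-15.95666667 -13.25        -4.16666667]
```

```bash
python3 -m inch '1 -1 -.83 -.5 0 0 0;1 -1 -.83 -.5 0 0 0;1 -1 -.83 -.5 0 0 0;1 -1 -.83 -.5 0 0 0;1 -1 -.83 -.5 0 0 0;1 -1 -.83 -.5 0 0 0;1 -1 -.83 -.5 0 0 0;1 -1 -.83 -.5 0 0 0' && python3 -m inch '1 -1 -.83 0 0 0 0;1 -1 -.83 0 0 0 0;1 -1 -.83 0 0 0 0;1 -1 -.83 0 0 0 0;1 -1 -.83 0 0 0 0;1 -1 -.83 0 0 0 0;1 -1 -.83 0 0 0 0;1 -1 -.83 0 0 0 0' && python3 -m inch '1 0 0 0 0 0 1;1 0 0 0 0 0 1;1 0 0 0 0 0 1;1 0 0 0 0 0 1;1 0 0 0 0 0 1;1 0 0 0 0 0 0;1 0 0 0 0 0 0'
python3 - <<'E'
from station import camera,ctrl
import cv2,numpy as np
c=camera("wrist");cv2.imwrite("pics/w1.png",c["img"]);np.savez("w1.npz",**c)
for n in("top","side"):
    c=camera(n);np.savez(f"{n}1.npz",**c)
E
```

```text
time_s: 1.15
ee_pos: [0.3597, 0.2256, 0.3259]
eef_rot: [-3.141, -0.0, 2.734]
force: [-0.3, -0.1, 0.8]
grip_width: 0.094
grip_force: 0.0
time_s: 2.15
ee_pos: [0.5011, -0.0525, 0.3253]
eef_rot: [-3.142, -0.0, 2.734]
force: [-0.2, 0.5, 0.4]
grip_width: 0.0938
grip_force: 0.0
time_s: 3.02
ee_pos: [0.5007, -0.0512, 0.3253]
eef_rot: [-3.141, -0.0, 1.865]
force: [-0.0, 0.7, 0.1]
grip_width: 0.094
grip_force: 0.0
```

View pics/w1.png

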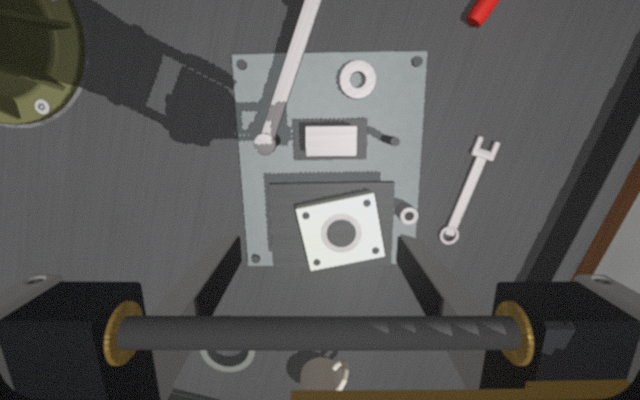

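The wrist view shows the plate centred at (341,232), turned slightly, the pedestal top at (331,140), the shelf (267–393, from 182 down), the bar hub at (265,142), the rest post at (392,140) and the socket at (409,215). I'll take a second wrist view to get heights.

```bash
python3 -m inch '1 .8 1 0 0 0 0;1 .8 1 0 0 0 0;1 .8 1 0 0 0 0;1 0 0 0 0 0 0;1 0 0 0 0 0 0' | head -2
cat > meas.py <<'E'
from h import *
def quads(c,show=0):
    g=c["img"].min(2);out=[]
    r=c["range_z"]
    for th in (150,175,195):
        m=(g>th).astype(np.uint8)
        cs,_=cv2.findContours(m,cv2.RETR_EXTERNAL,cv2.CHAIN_APPROX_NONE)
        for k in cs:
            a=cv2.contourArea(k)
            if a>900:
                (cx,cy),(w,h),an=cv2.minAreaRect(k)
                hull=cv2.convexHull(k);q=cv2.approxPolyDP(hull,.04*cv2.arcLength(hull,True),True)[:,0]
                out.append((th,int(a),round(cx,1),round(cy,1),round(w),round(h),q.tolist() if len(q)<=5 else len(q)))
    return out
E
python3 - <<'E'
from meas import *
from station import camera
c=camera("wrist");np.savez("w2.npz",**c)
cv2.imwrite("pics/w2.png",c["img"])
for n in("w1","w2"):
    d=np.load(n+".npz");print(n)
    for q in quads(d):print(q)
E
```

```text
time_s: 3.8
ee_pos: [0.5662, 0.0432, 0.3254]
w1
(150, 5007, 340.9, 231.9, 65, 81, [[373, 193], [384, 256], [310, 270], [296, 209]])
(150, 1215, 467.3, 190.9, 23, 114, [[498, 142], [444, 243], [478, 138]])
(150, 1477, 331.0, 141.0, 30, 52, [[356, 126], [355, 155], [306, 155], [306, 126]])
(150, 1133, 252.5, 77.5, 45, 39, [[272, 55], [258, 99], [237, 100], [233, 57]])
(150, 16694, 331.0, 133.5, 181, 266, [[305, 0], [425, 53], [394, 262], [249, 251], [240, 142]])
(175, 4866, 340.8, 231.8, 64, 80, [[373, 193], [384, 255], [311, 270], [296, 209]])
(175, 1042, 467.2, 190.9, 22, 113, [[497, 142], [445, 243], [479, 137]])
(175, 1425, 331.0, 140.5, 29, 50, [[356, 127], [355, 155], [307, 155], [306, 127]])
(175, 1047, 358.0, 79.0, 37, 37, 7)
(175, 1379, 295.1, 51.7, 14, 113, [[319, 0], [287, 98], [273, 104], [305, 1]])
(195, 4763, 340.8, 231.9, 64, 79, [[373, 194], [384, 254], [311, 269], [297, 209]])
(195, 1321, 331.0, 141.0, 28, 50, [[356, 128], [355, 154], [307, 154], [307, 127]])
(195, 963, 358.0, 79.0, 36, 34, 7)
(195, 1192, 295.3, 51.4, 12, 112, [[318, 0], [286, 98], [273, 103], [304, 6]])
w2
(150, 4339, 279.1, 278.0, 61, 77, [[308, 242], [322, 300], [252, 313], [241, 256]])
(150, 16640, 271.0, 202.0, 196, 180, [[361, 104], [357, 299], [195, 259], [181, 147]])
(175, 4208, 278.9, 278.1, 60, 77, [[308, 242], [322, 299], [253, 313], [242, 256]])
(175, 1245, 267.5, 191.5, 27, 49, [[291, 179], [292, 204], [245, 205], [244, 179]])
(195, 4086, 279.1, 278.0, 59, 76, [[308, 243], [321, 299], [252, 312], [242, 256]])
(195, 1130, 267.5, 191.5, 25, 49, [[290, 179], [291, 203], [246, 204], [244, 180]])
```

```bash
python3 - <<'E'
from meas import *
a,b=np.load("w1.npz"),np.load("w2.npz")
P1=[[373,193],[384,255],[311,269.5],[296.5,209]];P2=[[308,242.3],[321.5,299],[252.5,313],[241.7,256]]
Q1=[[356,127],[355,155],[306.5,155],[306,127]];Q2=[[291,179],[291.8,204],[245.3,204.7],[244,179.3]]
for n,A,B,z in(("plate",P1,P2,.08),("ped",Q1,Q2,.0585)):
    T=np.array([tri([(a,u),(b,v)])[0] for u,v in zip(A,B)]);print(n,T.round(4).tolist(),"mean",T.mean(0).round(4))
    for c,U in((a,A),(b,B)):
        F=np.array([plane(c,u,z) for u in U])
        e=np.roll(F,-1,0)-F
        print(" ctr",F.mean(0).round(4),"len",np.linalg.norm(e,axis=1).round(4),"ang",np.degrees(np.arctan2(e[:,1],e[:,0])).round(1))
# base plate corners holes, hub, rest, from w1
for n,u,z in(("hole TL",(241,64),.012),("hole TR",(417,62),.012),("hole BL",(255,258),.012),("shelfL",(267,183),.06),("shelfR",(393,183),.06),("rest",(393,141),.086)):
    print(n,plane(a,u,z).round(4))
E
```

```text
plate [[0.5785, -0.0517, 0.0806], [0.6233, -0.1327, 0.082], [0.5298, -0.1848, 0.0829], [0.4871, -0.1144, 0.0484]] mean [ 0.5547 -0.1209  0.0735]
 ctr [ 0.5542 -0.1187  0.08  ] len [0.0938 0.1078 0.0938 0.1073] ang [ -60.8 -150.9  118.9   29.1]
 ctr [ 0.5563 -0.1183  0.08  ] len [0.0931 0.1078 0.0946 0.0983] ang [ -61.2 -150.3  113.    29.2]
ped [[0.5306, 0.025, 0.0597], [0.5417, -0.0114, 0.0552], [0.4769, -0.0311, 0.0572], [0.4659, 0.0049, 0.0562]] mean [ 0.5038 -0.0032  0.0571]
 ctr [ 0.5036 -0.003   0.0585] len [0.0379 0.0675 0.0379 0.0681] ang [ -73.5 -163.1  107.4   16.9]
 ctr [ 0.504  -0.0028  0.0585] len [0.0367 0.0675 0.0373 0.0668] ang [ -72.8 -162.4  106.1   17. ]
hole TL [0.3499 0.0614 0.012 ]
hole TR [0.5909 0.1374 0.012 ]
hole BL [ 0.4421 -0.2259  0.012 ]
shelfL [ 0.4343 -0.0849  0.06  ]
shelfR [ 0.6054 -0.033   0.06  ]
rest [0.5788 0.022  0.086 ]
```

View pics/w2.png

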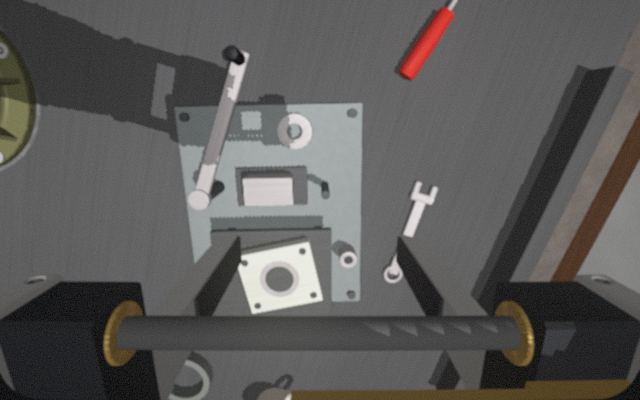

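Station yaw is 17.3°, and the pedestal is at (0.504, −0.003). Measured tops are 0.057 for the pedestal and 0.082 for the plate, which agrees with the text. In the station frame, relative to the pedestal, the plate is at x +14, y −126 mm, turned +12°. First I'll square and centre it with a two-finger push in −x.

```bash
python3 -m inch '.28 0 0 0 0 0 1;.28 0 0 0 0 0 1;.28 0 0 0 0 0 1;.28 0 0 0 0 0 1;.28 0 0 0 0 0 1;.28 0 0 0 0 0 1;.28 0 0 0 0 0 1;.28 0 0 0 0 0 1;.28 0 0 0 0 0 .95' |tail -5&& python3 -m inch '.28 .3 .84 0 0 0 0;.28 .3 .84 0 0 0 0;.28 .3 .84 -.2 0 0 0;.28 0 .84 .2 0 0 0;.28 0 .84 0 0 0 0;.28 0 .84 0 0 0 0;.28 0 0 0 0 0 0' && python3 -m inch '.28 0 0 1 0 0 0;.28 0 0 1 0 0 0;.28 0 0 1 0 0 0;.28 0 0 1 0 0 0;.28 0 0 1 0 0 0;.28 0 0 1 0 0 0;.28 0 0 .5 0 0 0;.28 0 0 0 0 0 0'
python3 - <<'E'
from station import camera
import cv2,numpy as np
c=camera("wrist");cv2.imwrite("pics/w3.png",c["img"]);np.savez("w3.npz",**c)
E
```

```text
ee_pos: [0.566, 0.0426, 0.3258]
eef_rot: [3.141, -0.001, 0.293]
force: [0.9, 0.2, -0.7]
grip_width: 0.0604
grip_force: 0.0
time_s: 5.85
ee_pos: [0.6366, -0.0951, 0.3249]
eef_rot: [-3.141, 0.001, 0.297]
force: [0.6, -0.4, -1.2]
grip_width: 0.0602
grip_force: 0.0
time_s: 6.85
ee_pos: [0.6364, -0.0927, 0.1301]
eef_rot: [-3.141, 0.001, 0.299]
force: [0.9, 0.3, 0.3]
grip_width: 0.0601
grip_force: 0.0
```

View pics/w3.png

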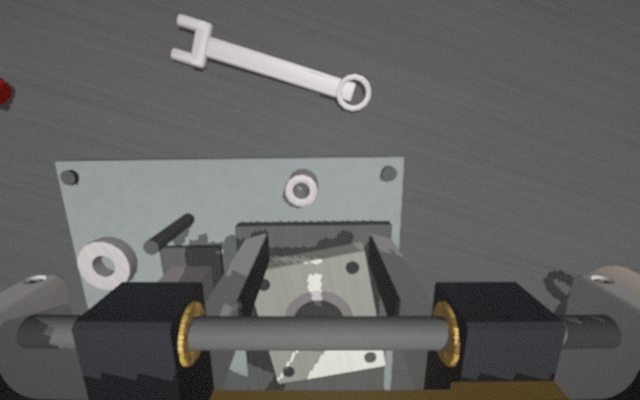

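The picture shows both fingers straddling the +x edge of the plate, whose far corners are at (360,240) and (383,367). The socket at (301,190) stands clear. I'll descend and push.

```bash
python3 -m inch '.28 0 0 .8 0 0 0;.28 0 0 .8 0 0 0;.28 0 0 .5 0 0 0;.28 0 0 0 0 0 0' && python3 -m inch '.28 -.2 0 0 0 0 0;.28 -.2 0 0 0 0 0;.28 -.2 0 0 0 0 0;.28 -.2 0 0 0 0 0;.28 -.2 0 0 0 0 0;.28 0 0 0 0 0 0'
python3 - <<'E'
from station import camera
import cv2,numpy as np
c=camera("wrist");np.savez("w4.npz",**c);cv2.imwrite("pics/w4.png",c["img"])
c=camera("side");np.savez("s4.npz",**c);cv2.imwrite("pics/s4.png",cv2.resize(c["img"][130:290,270:470],(800,640))[:600])
E
```

```text
time_s: 7.4
ee_pos: [0.6367, -0.0929, 0.0674]
eef_rot: [-3.141, 0.0, 0.299]
force: [0.1, 0.8, -0.2]
grip_width: 0.0603
grip_force: 0.0
time_s: 8.15
ee_pos: [0.6076, -0.1019, 0.0676]
eef_rot: [-3.141, 0.0, 0.299]
force: [1.4, 0.7, 0.7]
grip_width: 0.06
grip_force: 0.5
```

View pics/w4.png

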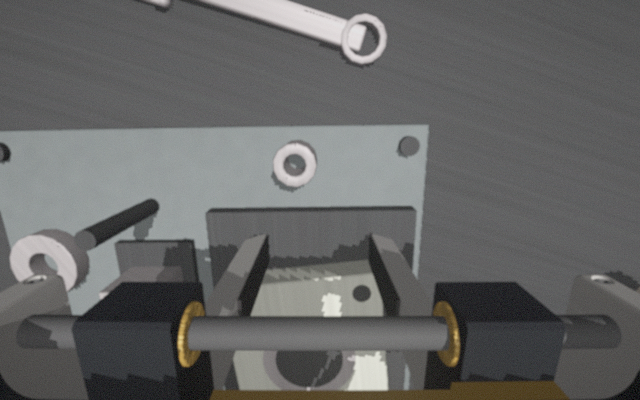

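The fingers are on the plate's +x edge, at about (275,268)–(370,262), which is nearly squared. I'll push the last 6 mm, back off, rise and look from above.

```bash
python3 -m inch '.28 -.07 0 0 0 0 0;.28 -.07 0 0 0 0 0;.28 -.06 0 0 0 0 0;.28 0 0 0 0 0 0;.28 .3 0 0 0 0 0;.28 .3 0 0 0 0 0;.28 0 0 -1 0 0 0;.28 0 0 -1 0 0 0;.28 0 0 -1 0 0 0;.28 0 0 -1 0 0 0' && python3 -m inch '.28 0 0 -1 0 0 0;.28 0 0 -1 0 0 0;.28 0 0 -1 0 0 -1;.28 0 0 -1 0 0 -1;.28 0 0 0 0 0 -1;.28 0 0 0 0 0 -1;.28 0 0 0 0 0 -1;.28 0 0 0 0 0 -1;.28 0 0 0 0 0 -1;.28 0 0 0 0 0 -1' && python3 -m inch '.28 .6 -1 0 0 0 -1;.28 .6 -1 0 0 0 0;.28 0 0 0 0 0 0;.28 0 0 0 0 0 0'
cat > cam.py <<'E'
import sys
from meas import *
from station import camera,ctrl
n=sys.argv[1];c=camera("wrist");np.savez(n+".npz",**c);cv2.imwrite(f"pics/{n}.png",c["img"])
for q in quads(c):print(q)
E
python3 cam.py w5
```

```text
time_s: 9.5
ee_pos: [0.6199, -0.098, 0.1884]
eef_rot: [-3.142, 0.0, 0.299]
force: [-0.9, -0.4, -0.2]
grip_width: 0.0604
grip_force: 0.0
time_s: 10.75
ee_pos: [0.6199, -0.098, 0.3074]
eef_rot: [-3.141, -0.0, 1.701]
force: [-1.2, 0.5, 0.0]
grip_width: 0.0604
grip_force: 0.0
time_s: 11.25
ee_pos: [0.5542, -0.0758, 0.3077]
eef_rot: [3.141, 0.0, 1.87]
force: [0.7, -0.4, -0.2]
grip_width: 0.0604
grip_force: 0.0
(150, 5797, 294.8, 203.3, 72, 86, [[335, 166], [338, 236], [257, 234], [251, 171]])
(150, 1993, 230.5, 194.5, 103, 45, [[251, 143], [238, 245], [218, 246], [208, 150]])
(150, 1432, 446.9, 168.8, 25, 122, [[479, 116], [436, 221], [421, 224], [457, 111]])
(150, 1627, 297.5, 110.5, 33, 55, [[324, 94], [325, 126], [273, 124], [271, 95]])
(150, 1383, 216.5, 43.5, 47, 41, [[237, 20], [224, 67], [199, 54], [196, 21]])
(150, 16019, 316.4, 128.5, 159, 229, [[263, 20], [400, 19], [390, 237], [238, 101]])
(150, 1253, 245.4, 38.8, 17, 86, [[265, 0], [240, 82], [228, 69], [246, 8]])
(175, 5641, 294.8, 203.2, 71, 85, [[334, 166], [338, 235], [258, 234], [251, 171]])
(175, 1268, 447.5, 169.1, 24, 120, [[477, 116], [425, 225], [457, 112]])
(175, 949, 297.5, 110.0, 32, 53, [[324, 126], [297, 126], [271, 96], [324, 95]])
(175, 1218, 327.5, 45.5, 41, 37, 8)
(175, 1118, 245.4, 38.3, 15, 85, [[265, 0], [237, 80], [229, 69], [249, 1]])
(195, 5514, 294.7, 203.2, 70, 85, [[334, 166], [338, 235], [258, 234], [251, 172]])
(195, 922, 449.5, 164.7, 22, 109, [[478, 117], [425, 214], [458, 112]])
(195, 1137, 327.5, 46.0, 40, 37, 7)
(195, 975, 245.5, 38.5, 14, 84, [[263, 0], [238, 80], [230, 69], [248, 7]])
```

```bash
cat > st.py <<'E'
from meas import *
PED=np.array([.504,-.003]);Y=np.radians(17.3);X=np.array([np.cos(Y),np.sin(Y)]);N=np.array([-X[1],X[0]])
def st(p): d=np.array(p[:2])-PED;return np.array([d@X,d@N])*1e3
def quadpose(c,U,z):
    F=np.array([st(plane(c,u,z)) for u in U]);e=np.roll(F,-1,0)-F
    print(F.round(1).tolist(),"ctr",F.mean(0).round(1),"len",np.linalg.norm(e,axis=1).round(1),"ang",np.degrees(np.arctan2(e[:,1],e[:,0])).round(1))
E
python3 - <<'E'
from st import *
c=np.load("w5.npz")
quadpose(c,[[334.5,166],[338,235],[257.5,234],[251,171]],.08)
quadpose(c,[[324,94.5],[324.7,126],[273,124.5],[271,95.5]],.0585)
for u in((207,29),(381,27)):print(st(plane(c,u,.012)).round(1))
E
```

```text
[[46.7, -68.0], [52.4, -161.8], [-56.8, -160.1], [-60.7, -74.1]] ctr [  -4.6 -116. ] len [ 94.1 109.2  86.1 107.5] ang [-86.5 179.1  92.6   3.3]
[[33.4, 20.6], [34.4, -18.6], [-33.1, -16.4], [-34.3, 19.6]] ctr [0.1 1.3] len [39.1 67.5 36.  67.7] ang [-88.6 178.2  91.9   0.8]
[-124.1  109. ]
[111.  110.5]
```

View pics/w5.png

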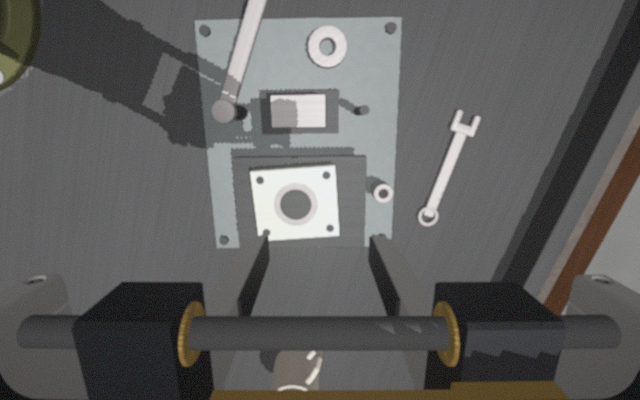

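Viewed from above, the plate corners are (335,166), (338,235) and (251,171); the fourth is hidden by a finger. The plate is now at x −4, y −118 mm, about 3° CCW. I'll move behind it for a two-finger push in +y with a slight +x drift, which squares it.

```bash
python3 -m inch '.49 -.92 -.25 0 0 0 -.05;.49 -.92 -.25 0 0 0 0;.49 -.92 -.25 0 0 0 0;.49 -.92 -.24 0 0 0 0;.49 0 0 1 0 0 0;.49 0 0 1 0 0 0;.49 0 0 1 0 0 0;.49 0 0 1 0 0 0;.49 0 0 1 0 0 0;.49 0 0 1 0 0 0' && python3 -m inch '.49 0 0 1 0 0 0;.49 0 0 .8 0 0 0;.49 0 0 .25 0 0 0;.49 0 0 0 0 0 0'
python3 - <<'E'
from st import *
from station import ctrl,camera
o=ctrl.get_obs();Y=np.radians(17.7);X=np.array([np.cos(Y),np.sin(Y)]);N=np.array([-X[1],X[0]])
d=o["ee_pos"][:2]-PED;print(d@X,d@N,o["force"])
np.savez("s6.npz",**camera("side"))
c=camera("wrist");cv2.imwrite("pics/w6.png",c["img"])
E
```

```text
time_s: 12.55
ee_pos: [0.559, -0.1903, 0.1259]
eef_rot: [-3.141, -0.0, 1.878]
force: [-0.0, -1.1, 0.3]
grip_width: 0.0699
grip_force: 0.0
time_s: 13.05
ee_pos: [0.5587, -0.1902, 0.0658]
eef_rot: [-3.141, -0.0, 1.879]
force: [-0.7, -0.0, -0.6]
grip_width: 0.0702
grip_force: 0.0
-0.0047472424962298546 -0.19494421120802458 [-0.67730034 -0.03304287 -0.55835872]
```

View pics/w6.png

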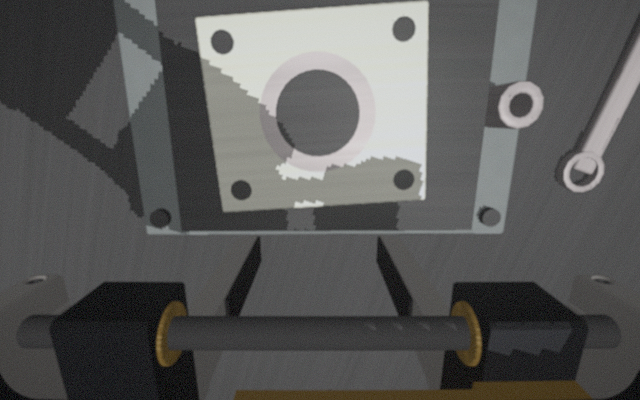

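The wrist view shows the whole plate, with corners (195,16), (428,2), (426,198) and (223,212), and both fingertips behind it.

```bash
sed -i 's/17.3/17.7/' st.py && python3 -m inch '.49 .2 0 0 0 0 0;.49 .2 .02 0 0 0 0;.49 .2 .02 0 0 0 0;.49 .2 .02 0 0 0 0;.49 .2 .02 0 0 0 0;.49 .2 .02 0 0 0 0;.49 .2 .02 0 0 0 0;.49 0 0 0 0 0 0' && python3 - <<'E'
from st import *
from station import ctrl,camera
o=ctrl.get_obs();print(st(o["ee_pos"]),o["force"])
c=camera("wrist");np.savez("w7.npz",**c);cv2.imwrite("pics/w7.png",c["img"])
for q in quads(c):print(q)
E
```

```text
time_s: 14.15
ee_pos: [0.549, -0.1482, 0.0658]
eef_rot: [-3.141, -0.001, 1.879]
force: [-0.2, 0.2, -0.3]
grip_width: 0.0695
grip_force: 0.0
[  -1.27528959 -151.97187512] [-0.24530979  0.17817847 -0.27018587]
(150, 1169, 310.0, 221.5, 39, 34, [[322, 204], [326, 239], [293, 239], [295, 204]])
(150, 1283, 505.2, 175.9, 38, 43, 6)
(150, 3245, 606.1, 161.2, 34, 189, [[639, 71], [587, 227], [559, 243], [551, 222]])
(150, 15331, 322.5, 148.0, 186, 227, [[420, 240], [209, 56], [436, 56]])
(175, 1038, 310.0, 222.0, 38, 32, [[321, 205], [325, 239], [295, 239], [296, 204]])
(175, 1124, 504.8, 176.2, 37, 41, 6)
(175, 14679, 322.5, 148.0, 184, 225, [[420, 239], [210, 57], [434, 56]])
(195, 913, 309.5, 222.5, 35, 31, [[296, 205], [325, 210], [323, 240], [295, 238]])
(195, 13691, 322.5, 119.5, 125, 223, [[424, 182], [211, 58], [433, 57]])
```

View pics/w7.png

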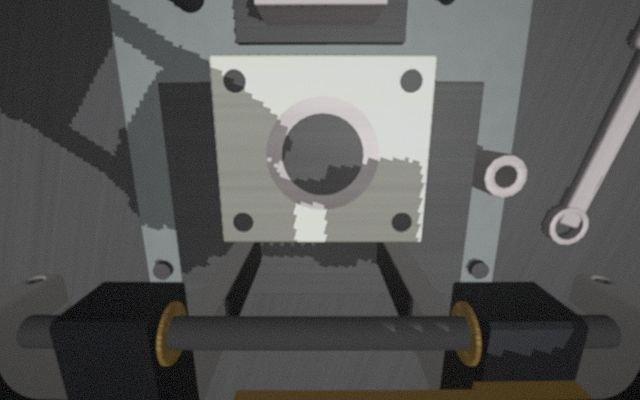

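The plate is now square in the view, with corners (210,56), (436,56), (421,241) and (221,241). The shelf's leading edge runs from (160,83) to (483,83).

```bash
python3 - <<'E'
from st import *
c=np.load("w7.npz")
quadpose(c,[[210,56],[436,56],[421,241],[221,241]],.08)
for n,u in(("shL",(160,83)),("shR",(483,83))):print(n,st(plane(c,u,.06)).round(1))
g=c["img"].min(2)
print("bottom row x", np.where(g[3]>150)[0][[0,-1]])
for x in(240,280,380,410): # rear edge of plate along columns, front edge
    col=c["img"][40:80,x].max(1).astype(int);print(x,40+np.argmax(np.diff(col)))
E
```

```text
[[-53.6, -47.9], [55.1, -48.0], [55.5, -142.9], [-55.7, -142.8]] ctr [  0.3 -95.4] len [108.7  94.9 111.2  94.9] ang [ -0.  -89.7 180.   88.7]
shL [-88.7 -57.9]
shR [ 89.1 -58. ]
bottom row x [255 385]
240 44
280 44
380 43
410 55
```

The plate is at x +0.3, y −95.4 and square. The shelf edge measures −58, exactly as specified. I'll push 84 mm, then check.

```bash
python3 -m inch '.49 .2 0 0 0 0 0;.49 .2 0 0 0 0 0;.49 .2 0 0 0 0 0;.49 .2 0 0 0 0 0;.49 .2 0 0 0 0 0;.49 .2 0 0 0 0 0;.49 .2 0 0 0 0 0' && python3 -m inch '.49 .2 0 0 0 0 0;.49 .2 0 0 0 0 0;.49 .2 0 0 0 0 0;.49 .2 0 0 0 0 0;.49 .2 0 0 0 0 0;.49 .2 0 0 0 0 0;.49 .2 0 0 0 0 0;.49 0 0 0 0 0 0' 
cat > pl.py <<'E'
import sys
from st import *
from station import ctrl,camera
o=ctrl.get_obs();print("tcp",st(o["ee_pos"]).round(1),o["ee_pos"][2].round(4),o["force"].round(1))
c=camera("wrist");np.savez(sys.argv[1]+".npz",**c);cv2.imwrite(f"pics/{sys.argv[1]}.png",c["img"])
# plate by height: pixels whose range point lies within 5 mm of plate top
V=c["view"];K=c["intrinsics"];k=float(c["k1"]);z=c["range_z"]
v,u=np.mgrid[:400,:640];d=cv2.undistortPoints(np.dstack([u,v]).reshape(-1,1,2).astype(np.float32),K,np.array([k,0,0,0,0],np.float32)).reshape(400,640,2)
P=np.dstack([d*z[...,None],z]);W=(P-V[:3,3])@V[:3,:3]
zt=float(sys.argv[2]) if len(sys.argv)>2 else .079
m=((abs(W[...,2]-zt)<.006)&(z>0)).astype(np.uint8)
m=cv2.morphologyEx(m,cv2.MORPH_OPEN,np.ones((3,3)))
cs,_=cv2.findContours(m,cv2.RETR_EXTERNAL,cv2.CHAIN_APPROX_NONE)
q=max(cs,key=cv2.contourArea)[:,0]
S=np.array([st(plane(c,p,zt)) for p in q],np.float32)
(cx,cy),wh,a=cv2.minAreaRect(S);print("plate ctr",round(cx,1),round(cy,1),"size",np.round(wh,1),"ang",round(a,1),"y px",q[:,1].min(),q[:,1].max())
# tilt: plane fit on the top
I=cv2.erode(m,np.ones((7,7)))>0;w=W[I];s=np.array([(w[:,0]-PED[0])*X[0]+(w[:,1]-PED[1])*X[1],(w[:,0]-PED[0])*N[0]+(w[:,1]-PED[1])*N[1]]).T
A=np.c_[s,np.ones(len(s))];f=np.linalg.lstsq(A,w[:,2],rcond=None)[0];print("slope x,y (mm/100mm)",(f[:2]*100).round(2),"z ctr",(f[2]+f[:2]@[cx/1e3,cy/1e3]).round(4))
E
python3 pl.py w8
```

```text
time_s: 15.08
ee_pos: [0.5364, -0.1086, 0.0661]
eef_rot: [3.141, 0.0, 1.879]
force: [0.0, -3.7, 1.6]
grip_width: 0.0701
grip_force: 1.8
time_s: 16.08
ee_pos: [0.5233, -0.0681, 0.0657]
eef_rot: [-3.141, -0.001, 1.879]
force: [0.2, -0.3, 0.5]
grip_width: 0.07
grip_force: 0.0
tcp [ -1.4 -67.9] 0.0657 [ 0.2 -0.3  0.5]
plate ctr 0.5 -18.9 size [112.1 110.4] ang 90.0 y px 54 267
slope x,y (mm/100mm) [-0.02 -2.1 ] z ctr 0.0802
```

```bash
python3 -m inch '.49 .08 0 0 0 0 0;.49 .08 0 0 0 0 0;.49 .07 0 0 0 0 0;.49 .07 0 0 0 0 0;.49 .05 0 0 0 0 0;.49 0 0 0 0 0 0;.49 0 0 0 0 0 0' | grep -v rot
sed -i 's/^m=((abs/Sy=(W[...,0]-PED[0])*N[0]+(W[...,1]-PED[1])*N[1]\nm=((Sy>float(sys.argv[3]))\&(abs/' pl.py; python3 pl.py w9 .0785 -.056
python3 - <<'E'
from st import *
c=np.load("w9.npz");i=c["img"].max(2).astype(int)
for x in(230,260,390,420):
    print(x,"front edge",i[40:70:3,x].tolist(),"rear",i[225:260:3,x].tolist())
E
```

```text
time_s: 17.0
ee_pos: [0.5205, -0.0587, 0.066]
force: [0.4, -0.6, -0.5]
grip_width: 0.0703
grip_force: 0.0
tcp [ -1.2 -58.1] 0.066 [ 0.4 -0.6 -0.5]
plate ctr 0.6 -4.2 size [101.6 109.9] ang 90.0 y px 55 250
slope x,y (mm/100mm) [-0.01 -0.21] z ctr 0.0795
230 front edge [138, 143, 141, 144, 141, 141, 211, 214, 216, 214] rear [140, 141, 144, 143, 143, 108, 51, 62, 78, 85, 84, 87]
260 front edge [145, 145, 147, 144, 143, 144, 210, 214, 215, 217] rear [144, 142, 144, 142, 142, 110, 37, 49, 36, 44, 33, 40]
390 front edge [198, 200, 200, 172, 96, 143, 210, 215, 214, 214] rear [146, 149, 142, 146, 147, 115, 88, 89, 88, 85, 69, 44]
420 front edge [143, 141, 143, 141, 138, 140, 208, 213, 214, 213] rear [204, 201, 193, 184, 170, 112, 87, 99, 95, 94, 95, 91]
```

```bash
python3 - <<'E'
from st import *
c=np.load("w9.npz")
for z in(.0785,.0795):
  print([ (st(plane(c,(x,56.5),z))[1].round(1),st(plane(c,(x,240.5),z))[1].round(1)) for x in(230,260,390,420)])
i=c["img"].max(2).astype(int)
for r in(100,200):
    row=i[r];print(r,row[195:240:3].tolist(),row[405:450:3].tolist())
E
```

```text
[(np.float64(46.0), np.float64(-49.2)), (np.float64(45.9), np.float64(-49.2)), (np.float64(45.9), np.float64(-49.3)), (np.float64(45.9), np.float64(-49.3))]
[(np.float64(45.8), np.float64(-48.8)), (np.float64(45.8), np.float64(-48.8)), (np.float64(45.7), np.float64(-48.9)), (np.float64(45.8), np.float64(-48.9))]
100 [83, 87, 85, 79, 96, 84, 121, 149, 148, 149, 150, 149, 149, 151, 152] [215, 216, 214, 215, 216, 215, 214, 214, 214, 174, 143, 148, 146, 145, 143]
200 [88, 87, 93, 87, 86, 89, 93, 88, 90, 134, 149, 149, 146, 145, 149] [148, 148, 147, 147, 161, 217, 188, 139, 142, 144, 141, 142, 142, 141, 138]
```

The plate is level and square, at y −1.6. I'll nudge it 1.6 mm, then back off and rise to look at the plate and the knob.

```bash
python3 -m inch '.49 .03 0 0 0 0 0;.49 .025 0 0 0 0 0;.49 0 0 0 0 0 0;.49 -.3 0 0 0 0 0;.49 -.5 0 0 0 0 0;.49 0 0 -.8 0 0 0;.49 0 0 -1 0 0 0;.49 0 0 -1 0 0 0;.49 0 0 -1 0 0 0;.49 0 0 -1 0 0 0' | grep ee_ && python3 -m inch '.49 .5 0 -1 0 0 0;.49 1 0 -1 0 0 0;.49 1 0 -1 0 0 0;.49 .5 0 0 0 0 0;.49 0 0 0 0 0 0;.49 0 0 0 0 0 0' |grep ee_
python3 pl.py w10 .0785 -.1
python3 - <<'E'
from st import *
from station import camera
c=np.load("w10.npz");g=c["img"].max(2)
m=(g<45).astype(np.uint8);n,L,s,ct=cv2.connectedComponentsWithStats(m)
for i in range(1,n):
    if 60<s[i,4]<3000:print("dark",s[i].tolist(),ct[i].round(1),st(plane(c,ct[i],.136)).round(1))
for q in quads(c):print(q)
E
```

```text
ee_pos: [0.5274, -0.081, 0.211]
ee_pos: [0.5, 0.0049, 0.2988]
tcp [-1.4  8.7] 0.2988 [-0.2 -0.1  0.2]
plate ctr 0.7 0.0 size [ 95.2 109.8] ang 89.9 y px 149 222
slope x,y (mm/100mm) [ 0.01 -0.11] z ctr 0.0797
dark [0, 0, 13, 16, 114] [4.3 5.6] [-308.2  192.9]
dark [295, 30, 14, 12, 83] [302.3  36.6] [-17.6 161.7]
dark [9, 58, 30, 16, 107] [21.8 62.7] [-302.3  140.7]
dark [226, 248, 34, 71, 931] [242.1 284.7] [ -93.5 -107.4]
dark [378, 256, 34, 61, 742] [396.4 288.9] [  91.2 -113.1]
dark [602, 371, 38, 29, 372] [629.2 391.2] [ 418.6 -270.5]
dark [0, 375, 36, 25, 309] [  9.2 392.2] [-423.9 -272.6]
(150, 1263, 460.3, 229.8, 23, 114, [[493, 182], [449, 278], [435, 281], [471, 178]])
(150, 19946, 320.4, 144.8, 190, 208, [[295, 39], [419, 92], [408, 246], [232, 243], [225, 145]])
(175, 1098, 459.5, 229.4, 22, 113, [[492, 182], [436, 281], [472, 178]])
(175, 5923, 321.0, 185.5, 73, 88, [[365, 150], [361, 222], [279, 221], [278, 162]])
(175, 1113, 348.5, 119.5, 39, 37, 6)
(175, 929, 290.5, 73.8, 15, 72, [[309, 42], [288, 102], [273, 106], [294, 41]])
(195, 5755, 321.0, 186.0, 72, 86, [[364, 150], [361, 222], [280, 222], [278, 163]])
(195, 1027, 348.5, 119.5, 37, 35, 7)
```

The plate sits at x +0.7, y 0.0 mm, square and level, alone on the pedestal. The knob is near station (−14,168), with the bar at about 67°. I'll move above it and measure from two places.

```bash
python3 -m inch '.49 .9 -.08 0 0 0 0;.49 .9 -.08 0 0 0 0;.49 .9 -.08 0 0 0 0;.49 .9 -.08 0 0 0 0;.49 .9 -.08 0 0 0 0;.49 0 0 0 0 0 1;.49 0 0 0 0 0 1;.49 0 0 0 0 0 .25;.49 0 0 0 0 0 0;.49 0 0 0 0 0 0' | grep -E "ee|tim"
cat > kn.py <<'E'
import sys
from st import *
from station import camera,ctrl
o=ctrl.get_obs();print("tcp",st(o["ee_pos"]).round(1),"yaw",np.degrees(o["eef_rot"][2]).round(1)-17.7)
n=sys.argv[1]
c=camera("wrist");np.savez(n+".npz",**c);cv2.imwrite(f"pics/{n}.png",c["img"])
m=(c["img"].max(2)<50).astype(np.uint8);k,L,s,ct=cv2.connectedComponentsWithStats(m)
for i in range(1,k):
    if 60<s[i,4]<4000:
        p=plane(c,ct[i],.116);z=np.median(c["range_z"][L==i])
        if abs(p[0]-.44)<.12 and abs(p[1]-.153)<.12:print("dark",s[i].tolist(),ct[i].round(1),st(p).round(1),"rng",z)
E
python3 kn.py k1; python3 -m inch '.49 -.6 .5 -.3 0 0 0;.49 -.6 .5 -.3 0 0 0;.49 0 0 0 0 0 0;.49 0 0 0 0 0 0' | grep ee; python3 kn.py k2
```

```text
time_s: 20.35
ee_pos: [0.4478, 0.1303, 0.2997]
eef_rot: [-3.141, 0.0, 1.487]
tcp [-13.  144.1] yaw 67.5
ee_pos: [0.4742, 0.0925, 0.3175]
eef_rot: [-3.141, -0.0, 1.486]
tcp [  0.7 100.1] yaw 67.39999999999999
```

```bash
python3 - <<'E'
import cv2,numpy as np
a=cv2.imread("pics/k1.png");b=cv2.imread("pics/k2.png")
cv2.imwrite("pics/kk.png",np.vstack([a[:300],b[:300]]))
E
```

```text
(no output)
```

View pics/kk.png

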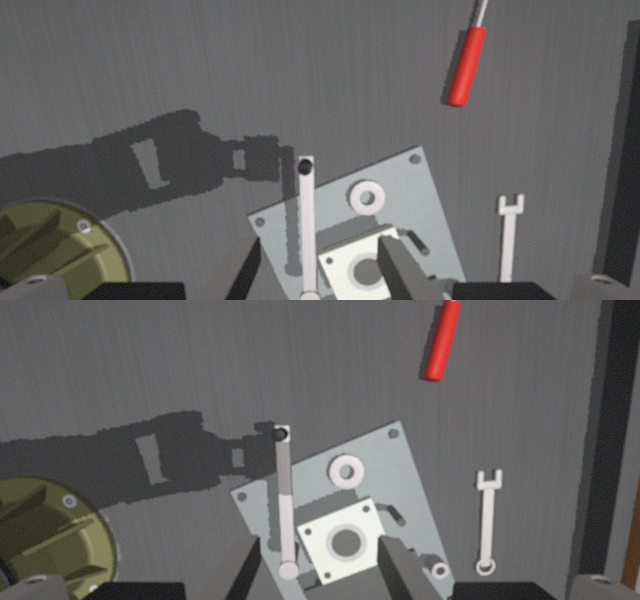

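The knob top is at about (305,166) in the first view and (280,134) in the second, and the bar runs down to its hub.

```bash
python3 - <<'E'
from st import *
a,b=np.load("k1.npz"),np.load("k2.npz");R=[]
for c,(x,y) in((a,(305,166)),(b,(280,134))):
    w=c["img"][y-14:y+15,x-14:x+15].max(2);print(w.min())
    m=(w<45).astype(np.uint8);n,L,s,ct=cv2.connectedComponentsWithStats(m)
    i=1+np.argmax(s[1:,4]);p=ct[i]+[x-14,y-14];R.append((c,p));print(s[i],p.round(1),st(plane(c,p,.136)).round(1),st(plane(c,p,.126)).round(1),c["range_z"][int(p[1]),int(p[0])])
p,e=tri(R);print(p,st(p),e)
# hub top centre
q,e=tri([(a,(310,296)),(b,(288.5,270))]);print("hub",q,st(q),e, st(plane(b,(288.5,270),.096)))
E
```

```text
38
[10  8  8  4 16] [304.5 161.2] [-15.  178.2] [-15.9 177.2] 0.35009345
32
[17 10  4  5  8] [284.8 131.9] [-10.4 170.6] [-11.5 170.7] 0.35381454
[0.43266386 0.15343522 0.05888589] [-20.39771331 170.71834906] [np.float64(0.0015666066239361828), np.float64(0.0015666066239362014)]
hub [ 0.41937736 -0.04397265  0.06487159] [-93.07376443 -13.30498167] [np.float64(0.0017994968701099928), np.float64(0.0017994968701099884)] [-85.95262321  -0.8262937 ]
```

```bash
python3 - <<'E'
from h import *
for n,(x,y) in(("k1",(305,166)),("k2",(280,134))):
    c=np.load(n+".npz");print(n);print(c["img"][y-12:y+13,x-12:x+13].max(2))
E
```

```text
k1
[[ 85 102 110 115 112 108 105 112 111 111 108 110 115 116 114 109 110 114
  113 109 106 109 107 107 107]
 [ 84 104 107 111 111 112 125 126 130 133 130 139 136 137 139 142 145 144
  142 134 118 109 110 110 108]
 [ 87 101 109 107 105 126 155 171 173 165 166 169 170 175 179 185 188 189
  189 174 137 109 107 109 111]
 [ 84 102 109 108 116 138 177 196 182 178 178 175 177 186 195 204 214 216
  216 200 160 120 107 103 108]
 [ 81 104 106 110 113 138 178 189 172 151 145 137 145 158 178 195 210 224
  227 209 167 124 106 106 106]
 [ 80  95 108 112 109 123 154 163 144 108  90  79  85 100 113 144 177 209
  222 209 169 126 110 104 107]
 [ 77  87 102 106 107 117 128 132 104  68  50  41  38  39  51  74 127 175
  203 203 174 130 105 112 113]
 [ 73  81 107 110 109 121 120 104  65  42  39  44  41  41  40  39  68 122
  175 193 169 125 109 111 110]
 [ 74  82 105 111 109 108 102  78  41  43  45  47  44  40  42  45  45  78
  141 169 160 124 109 106 110]
 [ 78  96 109 109 103 100  82  58  43  49  56  54  56  54  48  54  44  55
  105 149 146 122 110 109 111]
 [ 82  96 111 113 108  93  73  48  53  56  61  
[... 3457 characters left out ...]
63  66  60  60  73  92 130 168 194 213
  223 224 211 179 135 106 110]
 [ 66  62  66  64  73  68  67  77 101  96  89  94 103 130 161 185 198 207
  212 204 183 152 115 100 104]
 [ 68  68  71  73  72  66  64  91 123 138 130 129 143 151 164 173 177 180
  179 175 164 135 108 103 109]
 [ 62  68  62  70  66  65  68  97 138 154 146 149 153 159 155 155 158 160
  162 162 153 132 107 105 107]
 [ 65  69  67  67  71  63  71  98 136 155 153 157 155 161 157 159 155 157
  161 162 153 131 102  99 104]
 [ 72  68  67  70  72  68  72 100 136 152 157 153 156 162 159 156 159 161
  162 164 156 134 104 105 107]
 [ 72  64  72  70  76  59  71  98 135 151 154 151 156 156 157 157 154 159
  163 162 154 133 109 105 109]]
```

```bash
python3 - <<'E'
from st import *
a,b=np.load("k1.npz"),np.load("k2.npz")
R=[(a,(304.3,166.5)),(b,(278.8,134.7))]
p,e=tri(R);print(p.round(4),st(p).round(1),e)
piv=np.array([-85,0])
for c,u in R:
    for z in(.136,.126):
        s=st(plane(c,u,z));d=s-piv;print(z,s.round(1),np.hypot(*d).round(1),np.degrees(np.arctan2(d[1],d[0])).round(1))
# bar edges direction (k1): bar mid px along rows at z .096
for r in(200,250):
    row=a["img"][r,285:335].max(1) if False else a["img"][r,285:335].max(1);w=np.where(row>170)[0]+285;print(r,w[0],w[-1],st(plane(a,((w[0]+w[-1])/2,r),.096)).round(1))
E
```

```text
[0.4332 0.1534 0.1157] [-19.9 170.6] [np.float64(0.00047560345116567086), np.float64(0.0004756034511656842)]
0.136 [-17.5 173.1] 185.8 68.7
0.126 [-18.4 171.9] 184.3 68.8
0.136 [-17.7 170.4] 183.2 68.4
0.126 [-19.  170.4] 182.7 68.8
200 299 334 [-23.8 124.3]
250 301 334 [-48.2  62.3]
```

The bar is at 68.6° and the knob at station (−18.2,170.4), 183–185 mm from the pivot, which matches. I'll line up over it and descend to grip.

```bash
python3 -m inch '.49 0 0 0 0 0 -.12;.49 .98 -.72 0 0 0 0;.49 .97 -.72 0 0 0 0;.49 0 0 1 0 0 0;.49 0 0 1 0 0 0;.49 0 0 1 0 0 0;.49 0 0 1 0 0 0;.49 0 0 1 0 0 0;.49 0 0 0 0 0 0' | grep -E "ee|tim|for"; python3 - <<'E'
from st import *
from station import ctrl
o=ctrl.get_obs();s=st(o["ee_pos"]);a=o["eef_rot"][2]-np.radians(17.7);d=np.array([-18.2,170.4])-s
print(s.round(1),np.degrees(a).round(1),"to go tool x,y units",(d@[np.cos(a),np.sin(a)]/30).round(2),(d@[np.sin(a),-np.cos(a)]/30).round(2))
E
```

```text
time_s: 22.08
ee_pos: [0.4341, 0.1534, 0.1666]
eef_rot: [-3.138, 0.001, 1.508]
force: [-0.1, 0.6, -0.3]
grip_force: 0.0
[-19.1 170.3] 68.7 to go tool x,y units 0.01 0.03
```

```bash
python3 -m inch '.49 0 .03 .8 0 0 0;.49 0 0 .8 0 0 0;.49 0 0 .5 0 0 0;.49 0 0 0 0 0 0' | grep -E "ee|tim|for"; python3 -m inch '-1 0 0 0 0 0 0;-1 0 0 0 0 0 0;-1 0 0 0 0 0 0;-1 0 0 0 0 0 0;-1 0 0 0 0 0 0' 25
```

```text
time_s: 22.58
ee_pos: [0.436, 0.1534, 0.1051]
eef_rot: [-3.141, 0.0, 1.507]
force: [-0.2, 0.6, 0.9]
grip_force: 0.0
time_s: 23.2
ee_pos: [0.4361, 0.1533, 0.105]
eef_rot: [3.142, 0.0, 1.507]
force: [0.2, -0.3, 0.9]
grip_width: 0.0231
grip_force: 0.0
```

```bash
python3 -m inch '-1 0 0 0 0 0 0;-1 0 0 0 0 0 0;-1 0 0 0 0 0 0'
```

```text
time_s: 23.58
ee_pos: [0.436, 0.1533, 0.1049]
eef_rot: [-3.142, -0.0, 1.507]
force: [-2.2, 0.2, 0.3]
grip_width: 0.0157
grip_force: 25.0
```

Knob gripped (15.7 mm, 25 N). I'll begin the arc.

```bash
python3 -m inch '-1 -.01 .357 0 0 0 .335;-1 -.01 .357 0 0 0 .335;-1 -.01 .357 0 0 0 .335;-1 -.01 .357 0 0 0 .335' && python3 -m inch '-1 -.01 .357 0 0 0 .335;-1 -.01 .357 0 0 0 .335;-1 -.01 .357 0 0 0 .335;-1 -.01 .357 0 0 0 .335;-1 0 0 0 0 0 0'
cat > arc.py <<'E'
from st import *
from station import ctrl
o=ctrl.get_obs();s=st(o["ee_pos"]);d=s-[-85,0]
print(s.round(1),"r",np.hypot(*d).round(1),"ang",np.degrees(np.arctan2(d[1],d[0])).round(1),"yaw",(np.degrees(o["eef_rot"][2])-17.7).round(1),o["force"].round(1))
E
python3 arc.py
```

```text
time_s: 24.08
ee_pos: [0.4783, 0.1451, 0.1049]
eef_rot: [-3.141, 0.001, 1.271]
force: [-2.3, -5.2, 4.0]
grip_width: 0.0154
grip_force: 25.0
time_s: 24.7
ee_pos: [0.5173, 0.1271, 0.1049]
eef_rot: [-3.141, 0.002, 1.038]
force: [-5.2, -7.9, 5.3]
grip_width: 0.0158
grip_force: 25.0
[ 52.2 119.9] r 182.3 ang 41.2 yaw 41.7 [-5.2 -7.9  5.3]
```

```bash
python3 -m inch '-1 -.01 .357 0 0 0 .335;-1 -.01 .357 0 0 0 .335;-1 -.01 .357 0 0 0 .335;-1 -.01 .357 0 0 0 .335;-1 -.01 .357 0 0 0 .335;-1 -.01 .357 0 0 0 .335;-1 -.01 .357 0 0 0 .335;-1 -.01 .357 0 0 0 .335;-1 -.01 .357 0 0 0 .335;-1 -.01 .357 0 0 0 .335' | grep for; python3 arc.py
```

```text
force: [-19.9, -7.9, 10.8]
grip_force: 25.0
[95.  24.7] r 181.7 ang 7.8 yaw 8.2 [-19.9  -7.9  10.8]
```

```bash
python3 -m inch '-1 -.04 .25 0 0 0 .235;-1 -.04 .25 0 0 0 .235;-1 -.03 .15 0 0 0 .14;-1 0 .1 0 0 0 .1;-1 0 0 0 0 0 0' | grep for; python3 arc.py
```

```text
force: [-3.8, -1.7, 3.1]
grip_force: 25.0
[96.4  2.7] r 181.4 ang 0.9 yaw 1.2 [-3.8 -1.7  3.1]
```

```bash
python3 -m inch '-1 0 .05 0 0 0 .04;-1 0 .05 0 0 0 .04;-1 0 0 0 0 0 0' | grep for; python3 arc.py;  python3 -m inch '-1 0 .05 0 0 0 0;-1 0 .05 0 0 0 0;-1 0 0 0 0 0 0' | grep for; python3 arc.py
```

```text
force: [-9.6, 11.1, 5.9]
grip_force: 25.0
[96.4  1.8] r 181.4 ang 0.6 yaw 0.5 [-9.6 11.1  5.9]
force: [-15.6, 27.8, 9.8]
grip_force: 25.0
[96.4  1.6] r 181.4 ang 0.5 yaw 0.6 [-15.6  27.8   9.8]
```

The force rises to 31 N with no further motion, so the bar is on its stop. I'll release, rise and check.

```bash
python3 -m inch '.1 0 0 0 0 0 0;.1 0 0 0 0 0 0;.1 0 0 0 0 0 0;.1 0 0 0 0 0 0;.1 0 0 0 0 0 0;.1 0 0 -.5 0 0 0;.1 0 0 -1 0 0 0;.1 0 0 -1 0 0 0;.1 0 0 -1 0 0 0;.1 0 0 -1 0 0 0' && python3 -m inch '.1 -1 0 -1 0 0 0;.1 -1 0 -1 0 0 -1;.1 -1 0 -1 0 0 -1;.1 -.5 0 0 0 0 -1;.1 0 0 0 0 0 -1;.1 0 0 0 0 0 -1;.1 0 0 0 0 0 -1;.1 0 0 0 0 0 -1;.1 0 0 0 0 0 -1;.1 0 0 0 0 0 -1'; python3 pl.py f1 .0785 -.1
python3 - <<'E'
from st import *
c=np.load("f1.npz");V=c["view"];z=c["range_z"];K=c["intrinsics"]
v,u=np.mgrid[:400,:640];d=cv2.undistortPoints(np.dstack([u,v]).reshape(-1,1,2).astype(np.float32),K,np.array([float(c["k1"]),0,0,0,0],np.float32)).reshape(400,640,2)
W=(np.dstack([d*z[...,None],z])-V[:3,3])@V[:3,:3]
w=W[(z>0)&(abs(W[...,2]-.0975)<.006)];s=np.array([st(p) for p in w])
s=s[(abs(s[:,0])<110)&(abs(s[:,1])<60)]
for x in(-60,-30,0,30,60):
    t=s[abs(s[:,0]-x)<4];print(x,len(t),t[:,1].min().round(1) if len(t) else"",t[:,1].max().round(1) if len(t) else"")
g=W[(z>0)&(abs(W[...,2]-.0795)<.005)];s=np.array([st(p) for p in g]);s=s[(abs(s[:,0])<70)&(abs(s[:,1])<60)]
for x in(-40,-20,0,20,40):
    t=s[abs(s[:,0]-x)<4];print("plate",x,t[:,1].min().round(1),t[:,1].max().round(1))
for y in(-35,35):
    t=s[abs(s[:,1]-y)<4];print("plate y",y,t[:,0].min().round(1),t[:,0].max().round(1))
E
```

```text
time_s: 28.58
ee_pos: [0.5969, 0.0234, 0.2422]
eef_rot: [3.141, -0.001, 0.316]
force: [0.0, 0.6, -1.1]
grip_width: 0.0518
grip_force: 0.0
time_s: 29.82
ee_pos: [0.5015, -0.0187, 0.3311]
eef_rot: [3.14, 0.001, 1.893]
force: [-0.1, -0.2, 0.3]
grip_width: 0.0516
grip_force: 0.0
tcp [ -7.1 -14.2] 0.3311 [-0.1 -0.2  0.3]
plate ctr 0.7 28.0 size [109.9  39.5] ang 0.7 y px 129 159
slope x,y (mm/100mm) [ 0.12 -0.03] z ctr 0.0796
-60 93 -8.9 9.2
-30 92 -8.3 8.9
0 88 -7.9 9.1
30 88 -7.7 9.3
60 89 -8.8 9.4
plate -40 -48.0 47.3
plate -20 -47.7 46.4
plate 0 -47.6 46.6
plate 20 -48.8 46.8
plate 40 -48.3 47.1
plate y -35 -53.2 55.0
plate y 35 -53.6 55.9
```

The bar lies straight across at y ≈ 0.4 mm and about 0°. The plate is centred within 1 mm, square and level, and the arm is clear.

```bash
python3 -c "
from station import ticket;print(ticket.hand_in())"
```

```text
the job is handed in; nothing more can be done
None
```

The job is handed in: the plate rests level on the pedestal alone, square and within about 1 mm of centre, and the retaining bar is closed against its stop, after about 30 s of robot time.

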